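# Pin a clamshell press jig shut on a test plate

### The job

Press the test plate in the small clamshell jig: fold its open lid down first, then take the pin with the T-handle out of the hole block in the parts tray and push it upright down through the lid's hole into the hole in the base. The lid is sprung, so keep pushing on the pin until its collar has pressed the lid fully shut, and finish like that: still gripping the pin and pressing the lid shut with it, not letting go. Leave the other two pins in the block and everything else lying about where it is, and the jig's test plate in its pocket.

Things in the scene. Friction and masses are not known exactly. Their poses are not given: they have to be found in the camera images.
- hinge (a point): Middle of the jig's hinge axis, 26 mm above the bench; axes are those of the jig, which is screwed to the bench: its x points from the front of the jig to the hinge, y along the hinge, z up. The aluminium base reaches from 122 mm before the hinge (x = -122 mm) to 6 mm behind it, is 95 mm wide in y (two low screw feet, 6 mm high, reach 61 mm to each side) and 26 mm high.
- base_hole (a point): Centre of the mouth of the base's pin hole, on the base's top face (26 mm above the bench), 98 mm before the hinge; axes of the jig. Hole 12 mm across with a 1.5 mm chamfer, straight down through the base (26 mm deep). With the lid shut, the lid's own hole (14 mm, 2 mm chamfer, through its 10 mm) lies right above, its upper mouth 36 mm above the bench.
- lid (a joint): Angle of the jig's lid, rad: 0 fully shut, grows as the lid's front edge rises; stop at 1.6. The lid is a grey plate 10 mm thick, 95 mm wide, hinged at its far edge, its front edge 122 mm from the hinge axis. The hinge is stiff (0.16 N m), so the lid stays where it is left; below 0.08 rad sprung plungers lift it (7.5 N m per rad), so let go it stands about 0.03 to 0.06 rad open, and a push of 5 to 8 N at the hole shuts it.
- lid_edge (a point): On the lid: middle of its front edge on its outer face (the upper face when shut), 122 mm from the hinge in the lid's -x and 10 mm above the hinge axis in the lid's z; axes turn with the lid (z out of the outer face, x from front edge to hinge).
- tpin_grip (a point): Centre of the T-handle of the steel target pin: a crossbar 44 mm long (pin y), 12 mm wide (pin x), 20 mm high, to be gripped across its 12 mm. z runs up the pin. Below it: a 10 mm neck, a collar 26 mm across and 6 mm thick whose underside lies 30 mm below this point, and a shank 10 mm thick and 28 mm long with a tapered tip, its end 58 mm below this point. Whole pin about 60 g, 68 mm long. It stands loosely in a 12 mm hole of the block, its collar resting on the block.
- tpin_tip (a point): End of the T-handled pin's shank, on its axis; axes of the pin.
- knobpin_grip (a point): Another pin of the same shank and collar, with a round cylindrical knob 26 mm across; this point is the knob's centre. Must stay in the block.
- ballpin_grip (a point): Another pin of the same shank and collar, with a ball head 20 mm across; this point is 2 mm above the ball's centre. Must stay in the block.
- tray: White parts tray fixed on the bench, 150 mm (x) by 180 mm (y), walls 22 mm high; origin under its centre. In it a grey block, 40 by 164 mm, centred 45 mm towards +x, its top 40 mm above the bench, with three holes 62 mm apart along the tray's y, a pin standing in each (which is where varies). A marker and tweezers lie in the rest of the tray.
- plate: The white test plate, 67 by 52 by 5 mm, lying in the jig's pocket between hole and hinge; origin at the centre of its underside. Stays there.
- marker: Marker pen, about 139 mm, lying in the tray; bystander.
- tweezers_t: Tweezers, about 118 mm, lying in the tray; bystander.
- tape: Roll of tape, 62 mm across, 18 mm high, on the bench at the left; bystander.
- dropper: Dropper bottle, 27 mm across, 66 mm high, on the bench; bystander.
- tube: Capped blood tube lying on the bench at the left; bystander.
Things that resemble listed ones, but are neither listed nor needed, are in the scene too. What is shaped like the part that bears hinge but red or yellow is not meant.

How it is judged:
On the way, in this order (a step that is already met when the one before it is completed fails the run):
1. the lid is folded down (within 0.15 rad of shut) (value of joint lid below 0.15 rad), for 0.2 s.
2. the T-handled pin is lifted clear of the block (height (world z) of tpin_tip above 0.043 m), for 0.1 s.
At the end, for the whole second after the job is handed in: The lid is shut to within 0.015 rad; the T-handled pin stands through both holes (tip within 5 mm of the hole's axis, at least 14 mm below the base's top face, upright within 0.1 rad); its collar pushes on the lid with more than 2 N and the fingers still grip it (more than 3 N) (value of joint lid below 0.015 rad and horizontal distance between tpin_tip and base_hole below 0.005 m and z of tpin_tip in the frame of base_hole below -0.014 m and angle between the z axis of tpin_tip and the z axis of base_hole, either way round below 0.1 rad and contact force between tpin and lid above 2 N and contact force between the fingers and tpin above 3 N); the arm keeps its last pose, push and grip.
It fails at once if another pin is shifted by more than 15 mm (distance of any of knobpin_grip, ballpin_grip from where it was at the start of the episode above 0.015 m).
It fails at once if the test plate leaves its pocket (moved more than 10 mm) (distance of plate from where it was at the start of the episode above 0.01 m).
It fails at once if a bystander is shifted by more than 30 mm (distance of any of marker, tweezers_t, tape, dropper, tube from where it was at the start of the episode above 0.03 m).
It also fails if it takes over 61 s, if anything falls off the work surface, if the arm or the gripper's body presses on something with over 40 N, if the wrist force passes 120 N, or if a joint passes its speed limit or range.

### The arm

A 7-joint arm with a two-finger parallel gripper is mounted at the origin on a cart in front of the work surface, level with it; the furniture and walls round the work are solid. World frame = base frame: x ahead of the robot, y to its left, z up, the work surface at z = 0. Lengths are in m, angles in rad, forces in N, time in s.
With the tool pointing down it reaches from about 0.4 to 0.85 m from the base axis. Payload 10.4 kg.
Tool frame: the origin (TCP) lies at the very end of the fingers, on their centre line; the grasp point (between the pads) lies 19 mm behind it; z points along the fingers, y is the line along which they close (so a half turn about z gives the same grasp; the last joint's range is limited). The gripper opens to 85 mm and grips with 20 to 120 N. Pads are 22 mm wide; open, the fingers measure 114 mm over their backs; the gripper's body (76 mm by 85 mm) begins 54 mm behind the grasp point. The pads swing forward as they close: fully open they stand 13 mm farther back than shut.
Start: joints at [-1.285, 0.332, -0.065, 1.46, 0.022, 1.35, -0.088], TCP at [0.19, 0.595, 0.231] pointing down, gripper open.
Joint ranges: [-2.6, 2.6], [-0.5, 2.12], [-1.47, 1.34], [0.16, 2.42], [-1.27, 4.41], [0.06, 2.06], [-2.6, 2.6]. Speed limits (rad/s): [2.22, 2.22, 2.79, 2.79, 3.14, 3.14, 3.14].

### API

Orientations are given as a unit quaternion [w, x, y, z].
In Python, from bench import arm gives the robot as it stands.
- The arm moves only by the tool step_arm, never from a script. Its argument "deltas" is a list that holds one entry, the list of rows, each a list of 7 numbers: the finger opening in m, from 0 to 0.0854, then the shift along the world's x, y, z in m, then the turn, a rotation vector about the world's x, y, z in degrees. A call has 1 to 12 rows; each row shifts and turns the commanded pose from where the row before left it; what a row does not reach is not made up. A row lasts 1/10 s, in which the tool goes at most 50 mm and 8.59 degrees, less where a joint would pass 70% of its speed; a pose out of reach is approached as far as the arm can. A call with a gripper value outside its range is refused whole. The fingers move at their own pace and stop on an object; "squeeze" is the grip in N (left out, the last holds). Time passes only in rows, so rows that do not move let the fingers close. It gives the time, the measured TCP pose, the force, the opening and the grip force at its end, in the units of the state.
- arm.observe(): the state, without advancing time (a new reading comes with each control period).
- arm.snapshot(name): name is "scene" or "top" or "wrist"; returns (picture, depth): 420x560x3 uint8, red, green, blue; 420x560 float32, m along the optical axis (not along the pixel's ray), 0 where there is no reading.
- arm.camera_params(name): a dict with "K" (3x3 intrinsics, pixels), "extrinsics" (4x4, takes a point from camera to world coordinates). Camera axes: x right, y up, looking along -z (the intrinsics and any distortion apply to the point x, -y, -z); pixel columns grow to the right and rows downward; lengths in m; the calibration is good to about 2 mm. The wrist camera is an equidistant fisheye: a pixel r from the principal point sees the ray r / f radians off the axis. A picture is of the moment at which its call begins: read the wrist's pose just before it. camera_params takes no time and is no camera call; for the wrist camera it gives the pose at the moment of the call.
- arm.job_done(): hands the job in; it is judged then, once.
Trained networks look in the newest picture that a camera, given by its name, has taken for a name from the list of things; names that differ only in an ending like _2 or _b are one class to them, and where a whole thing is asked for, a point or a joint stands for the part that bears it (a point fixed in the world has none). Each returns a list of dicts, best first, with "p" (0 to 1); they miss things now and then, are a little off and sometimes report something else, mostly with a low value. They report only what shows in the picture. A call takes as long as a camera call. They do not tell look-alikes from the thing itself.
- arm.masks_of(target, camera): "pixels" (420x560 bool, what is visible of it).
- arm.spot_point(target, camera): "point" ([x, y, z] in m, in world coordinates, good to about 4 mm: a listed point, or the origin of a listed thing).
The state is a dict: "time": time; "q": joint angles; "joint_velocities": joint speeds; "joint_torque": joint torques, N m; "position": TCP position; "tool_rot": TCP orientation; "ft_force": force on the tool from outside, world axes, zero at the start; "torque": the same for the moment, N m; "grip_width": finger opening in m; "gripper_force": force on a finger pad.
Only numpy, scipy, OpenCV 4.12 (cv2) and the standard library are available. Lean on these libraries where they do the work, as an engineer would, in place of code of your own. Each camera call takes 0.05 s, during which the arm holds its last target. There are 200 camera calls.

## Working session

There is one attempt and no reset: what is moved stays moved. The work goes in short steps, Python scripts to look and compute and a tool call to move; the robot and the scene stay as the last step left them, time stands still between calls to the robot, and variables do not carry over. Pictures are saved under pics/ and viewed, at most 10 in all, crops included, and the job is handed in when it is done.

Besides the shell and the picture viewer there is one more tool, called after ">>>" as a command line: name --argument value ..., lists and objects as JSON in quotes. step_arm: Moves the arm, as the interface text tells. Its arguments: {"type":"object","properties":{"deltas":{"type":"array"},"squeeze":{"type":"number"}},"required":["deltas"]}

```bash
mkdir -p pics; ls; python3 - <<'E'
from bench import arm
import cv2
s=arm.observe(); print(s)
for n in ("scene","top"):
    p,d=arm.snapshot(n); cv2.imwrite(f"pics/{n}0.png",p[:,:,::-1])
    for t in ("hinge","base_hole","lid_edge","tpin_grip","tpin_tip","knobpin_grip","ballpin_grip","tray","plate","dropper","tape"):
        print(n,t,[(round(r['p'],2),[round(float(x),4) for x in r['point']]) for r in arm.spot_point(t,n)[:3]])
print(arm.observe()['time'])
E
```

```text
pics
{'time': 0.0, 'q': array([-1.28456706,  0.33287657, -0.06469888,  1.46093662,  0.02161388,
        1.34988552, -0.08849974]), 'joint_velocities': array([-0.00075593, -0.00109244, -0.00231927,  0.0019228 , -0.00075306,
        0.0015038 , -0.00051701]), 'joint_torque': array([-5.89664705e-05, -6.25447655e+01,  4.91098012e-02, -3.91602337e+01,
        1.62672799e-02,  9.99895041e-03, -6.21749862e-06]), 'position': array([0.18986239, 0.595077  , 0.23051524]), 'tool_rot': array([-6.94454320e-05,  1.53790254e-01,  9.88103264e-01, -7.01605189e-04]), 'ft_force': array([0.26860436, 0.47940787, 0.01368264]), 'torque': array([-0.04121814,  0.00117071,  0.00072985]), 'gripper_force': 0.0, 'grip_width': 0.0855790531323192}
scene hinge [(0.72, [0.4719, 0.5112, 0.0269]), (0.7, [0.5722, 0.0218, 0.0265]), (0.69, [0.7296, -0.4272, 0.0246])]
scene base_hole [(0.81, [0.3784, 0.5108, 0.0284]), (0.78, [0.4805, 0.0451, 0.0264]), (0.77, [0.6324, -0.4152, 0.0252])]
scene lid_edge [(0.69, [0.3547, 0.5153, 0.0329]), (0.64, [0.4981, 0.0386, 0.1211]), (0.61, [0.6066, -0.4111, 0.0349])]
scene tpin_grip [(0.
[... 524 characters left out ...]
 0.0213]), (0.86, [0.5688, 0.0207, 0.0226]), (0.84, [0.734, -0.4308, 0.024])]
top base_hole [(0.86, [0.4825, 0.0428, 0.0256]), (0.73, [0.6351, -0.418, 0.0221])]
top lid_edge [(0.96, [0.4987, 0.0422, 0.1206]), (0.94, [0.3536, 0.5128, 0.0339]), (0.77, [0.6114, -0.41, 0.0377])]
top tpin_grip [(0.38, [0.52, -0.276, 0.0706])]
top tpin_tip [(0.68, [0.6004, 0.2986, -0.0022]), (0.57, [0.5202, -0.2755, 0.0682]), (0.4, [0.5159, -0.2793, 0.0074])]
top knobpin_grip [(0.39, [0.5193, -0.3405, 0.0701])]
top ballpin_grip []
top tray [(0.97, [0.4773, -0.2687, 0.0019])]
top plate []
top dropper [(0.66, [0.4074, 0.2729, 0.0001]), (0.4, [0.7362, -0.1032, 0.002])]
top tape [(0.43, [0.6002, 0.2972, -0.0036])]
1.2
```

View pics/scene0.png

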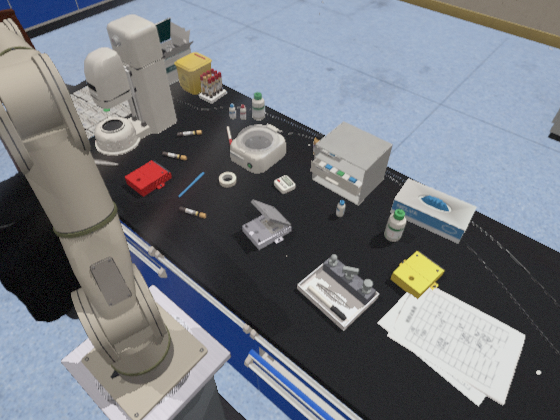

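View pics/top0.png

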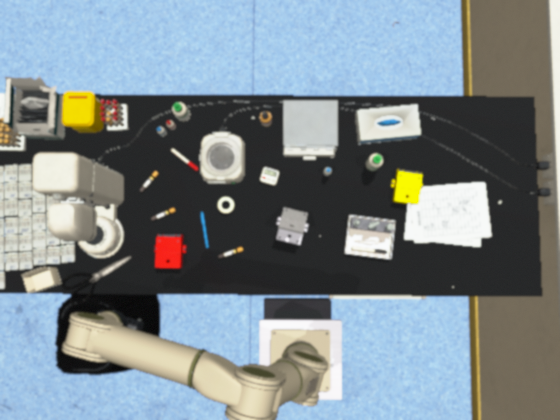

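The grey jig with its lid open is at scene (266,228) and top (292,226). The tray with its block and three pins is at scene (338,292), with the T-pin in the middle. The red and yellow look-alikes are elsewhere. I'll move over the lid with the fingers closed.

>>> step_arm --deltas '[[[0,0.025,-0.043,0,0,0,0],[0,0.025,-0.043,0,0,0,0],[0,0.025,-0.043,0,0,0,0],[0,0.025,-0.043,0,0,0,0],[0,0.025,-0.043,0,0,0,0],[0,0.025,-0.043,0,0,0,0],[0,0.025,-0.043,0,0,0,0],[0,0.025,-0.043,0,0,0,0],[0,0.025,-0.043,0,0,0,0],[0,0.025,-0.043,0,0,0,0],[0,0.025,-0.043,0,0,0,0],[0,0.025,-0.043,0,0,0,0]]]' --squeeze 30

```text
time: 2.4
position: [0.4907, 0.0776, 0.2318]
tool_rot: [0.0, 0.154, 0.988, 0.0]
ft_force: [0.2, 1.0, 0.4]
grip_width: -0.0002
gripper_force: 0.0
```

>>> step_arm --deltas '[[[0,0.015,-0.021,0,0,0,0],[0,0.015,-0.021,0,0,0,0],[0,0,0,0,0,0,0]]]'

```text
time: 2.7
position: [0.5212, 0.0339, 0.2315]
tool_rot: [0.001, 0.156, 0.988, -0.001]
ft_force: [-0.9, -0.5, 0.7]
grip_width: 0.0001
gripper_force: 0.0
```

```bash
python3 - <<'E'
from bench import arm
import cv2
s=arm.observe(); print(s['position'],s['q'])
p,d=arm.snapshot("wrist"); cv2.imwrite("pics/w1.png",p[:,:,::-1])
for t in ("hinge","base_hole","lid_edge","tpin_grip","knobpin_grip","ballpin_grip","plate","tray"):
    print(t,[(round(r['p'],2),[round(float(x),4) for x in r['point']]) for r in arm.spot_point(t,"wrist")[:3]])
E
```

```text
[0.52115816 0.03394851 0.23148176] [-0.60812493  0.09833651  0.48961846  1.75512569 -0.04661215  1.29922733
  1.14904597]
hinge [(0.73, [0.7307, -0.4282, 0.0282]), (0.58, [0.5689, 0.0193, 0.0244])]
base_hole [(0.82, [0.4787, 0.0446, 0.0289]), (0.72, [0.6339, -0.4116, 0.0266]), (0.31, [0.5958, 0.2921, 0.0008])]
lid_edge [(0.94, [0.4966, 0.0372, 0.1237]), (0.71, [0.6084, -0.4092, 0.032])]
tpin_grip [(0.78, [0.5159, -0.2772, 0.0695])]
knobpin_grip [(0.89, [0.5136, -0.3392, 0.0697])]
ballpin_grip [(0.77, [0.5321, -0.2113, 0.0697])]
plate []
tray [(0.78, [0.4772, -0.2703, -0.0012]), (0.52, [0.4575, -0.2682, 0.0009])]
```

View pics/w1.png

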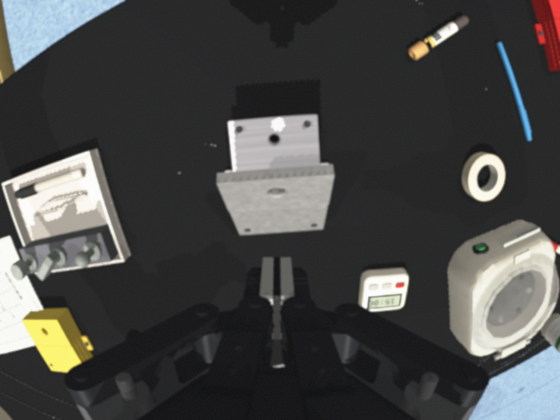

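The wrist view shows the lid standing open at (276,195), the base hole at (275,139) and the fingertips at (278,265), just behind the lid. I'll push the lid down along its arc.

>>> step_arm --deltas '[[[0,0,0,-0.04,0,0,0],[0,0,0,-0.04,0,0,0],[0,0,0,-0.035,0,0,0],[0,-0.009,0.0022,-0.015,0,0,0],[0,-0.009,0.0022,-0.016,0,0,0],[0,-0.01,0.0026,-0.015,0,0,0],[0,-0.007,0.0018,-0.016,0,0,0],[0,-0.002,0.0005,-0.008,0,0,0],[0,-0.001,0,-0.006,0,0,0],[0,0,0,0,0,0,0],[0,0,0,0,0,0,0],[0,0,0,0,0,0,0]]]'

```text
time: 4.35
position: [0.4825, 0.0467, 0.0408]
tool_rot: [0.0, 0.154, 0.988, 0.0]
ft_force: [-0.1, 0.9, -0.0]
grip_width: -0.0001
gripper_force: 0.0
```

>>> step_arm --deltas '[[[0,0,0,0.04,0,0,0],[0,0,0,0.05,0,0,0],[0,0.01,-0.02,0.05,0,0,0],[0,0,0,0.03,0,0,0],[0,0,0,0,0,0,0]]]'

```text
time: 4.85
position: [0.4936, 0.0282, 0.2108]
tool_rot: [0.004, 0.154, 0.988, 0.002]
ft_force: [-0.5, 0.3, -0.4]
grip_width: -0.0003
gripper_force: 0.0
```

```bash
python3 - <<'E'
from bench import arm
import cv2
s=arm.observe(); print(s['position'],s['ft_force'])
p,d=arm.snapshot("wrist"); cv2.imwrite("pics/w2.png",p[:,:,::-1])
for t in ("hinge","base_hole","lid_edge","tpin_grip"):
    print(t,[(round(r['p'],2),[round(float(x),4) for x in r['point']]) for r in arm.spot_point(t,"wrist")[:3]])
E
```

```text
[0.49363458 0.02815398 0.21076564] [-0.48511497  0.28752601 -0.39893708]
hinge [(0.68, [0.5667, 0.0176, 0.0258]), (0.65, [0.7291, -0.4285, 0.0256]), (0.53, [0.4791, 0.0474, 0.0234])]
base_hole [(0.57, [0.4113, 0.2762, 0.001]), (0.56, [0.4786, 0.0461, 0.0239]), (0.56, [0.6355, -0.4134, 0.0279])]
lid_edge [(0.88, [0.4529, 0.0472, 0.0404]), (0.73, [0.5974, 0.2914, 0.0017]), (0.62, [0.6115, -0.4116, 0.0349])]
tpin_grip [(0.61, [0.5106, -0.3342, 0.072]), (0.58, [0.5188, -0.2778, 0.0709])]
```

View pics/w2.png

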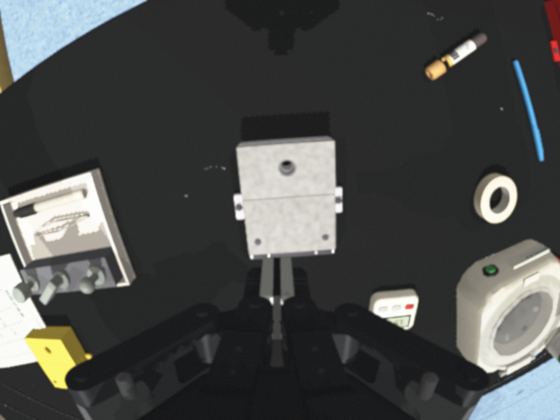

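The lid is down, with its hole at (287,168). The plate is covered and the bystanders haven't moved. I'll take a precise hole reading from this pose, then go to the tray.

```bash
cat > h.py <<'E'
from bench import arm
import numpy as np, cv2
def ray(cp,u,v):
    K=np.array(cp['K']);E=np.array(cp['extrinsics'])
    x=(u-K[0,2])/K[0,0]; y=(v-K[1,2])/K[1,1]; r=np.hypot(x,y)+1e-12
    d=np.array([np.sin(r)*x/r,-np.sin(r)*y/r,-np.cos(r)])
    return E[:3,3],E[:3,:3]@d
def onz(cp,u,v,z):
    o,d=ray(cp,u,v); return o+d*(z-o[2])/d[2]
def proj(cp,P):
    K=np.array(cp['K']);E=np.array(cp['extrinsics'])
    c=E[:3,:3].T@(np.asarray(P)-E[:3,3]); a=np.array([c[0],-c[1]]);n=np.hypot(*a)+1e-12
    th=np.arctan2(n,-c[2]); return K[0,0]*th*a[0]/n+K[0,2],K[1,1]*th*a[1]/n+K[1,2]
E
python3 - <<'E'
from h import *
cp=arm.camera_params("wrist"); print({k:(np.round(v,3).tolist() if k!='name' else v) for k,v in cp.items()})
im=cv2.imread("pics/w2.png")
c=cv2.resize(im[100:270,220:360],None,fx=4,fy=4,interpolation=cv2.INTER_CUBIC)
g=cv2.cvtColor(im,cv2.COLOR_BGR2GRAY); sub=g[155:182,273:301]; print(sub.min(),np.median(sub))
m=(sub<95).astype('uint8'); n,l,st,ce=cv2.connectedComponentsWithStats(m)
for i in range(1,n):
    if st[i,4]>10:
        u,v=ce[i]+[273,155]; print(st[i],u,v,onz(cp,u,v,.040),onz(cp,u,v,.036))
E
```

```text
{'K': [[325.192, 0.0, 276.449], [0.0, 325.192, 210.033], [0.0, 0.0, 1.0]], 'extrinsics': [[0.304, -0.906, -0.294, 0.415], [0.953, 0.289, 0.095, 0.053], [-0.001, -0.309, 0.951, 0.348], [0.0, 0.0, 0.0, 1.0]]}
22 211.0
[ 9  6  9  5 37] 286.1621621621622 163.1891891891892 [0.46843437 0.04590832 0.04      ] [0.469125   0.04581135 0.036     ]
```

>>> step_arm --deltas '[[[0,0.004,-0.043,0,0,0,0],[0,0.004,-0.043,0,0,0,0],[0,0.004,-0.043,0,0,0,0],[0,0.004,-0.043,0,0,0,0],[0,0.004,-0.043,0,0,0,0],[0,0.004,-0.043,0,0,0,0],[0,0.004,-0.043,0,0,0,0],[0,0,0,0,0,0,0]]]'

```text
time: 5.9
position: [0.5168, -0.2788, 0.2047]
tool_rot: [-0.001, 0.158, 0.988, -0.002]
ft_force: [-0.8, 0.4, 0.8]
grip_width: 0.0001
gripper_force: 0.0
```

```bash
python3 - <<'E'
from h import *
s=arm.observe(); print(s['position'],s['q'])
cp=arm.camera_params("wrist")
p,d=arm.snapshot("wrist"); np.savez("w3.npz",p=p,d=d,K=cp['K'],E=cp['extrinsics'])
for t in ("tpin_grip","knobpin_grip","ballpin_grip","tray"):
    print(t,[(round(r['p'],2),[round(float(x),4) for x in r['point']]) for r in arm.spot_point(t,"wrist")[:3]])
r=arm.masks_of("tpin_grip","wrist")
for q in r[:2]:
    m=q['pixels']; v,u=np.nonzero(m); print(q['p'],u.mean(),v.mean(),len(u))
u,v=[int(x) for x in proj(cp,(.518,-.277,.07))]
c=p[max(0,v-75):v+75,max(0,u-100):u+100]; print(u,v)
cv2.imwrite("pics/w3.png",cv2.resize(c[:,:,::-1],None,fx=4,fy=4,interpolation=cv2.INTER_CUBIC))
E
```

```text
[ 0.51680641 -0.27875029  0.2047434 ] [-0.18821662  0.31498806  0.74143496  1.63536593 -0.2158157   1.27789207
  1.84591922]
tpin_grip [(0.93, [0.5211, -0.2782, 0.0702])]
knobpin_grip [(0.72, [0.5132, -0.3363, 0.0689])]
ballpin_grip [(0.95, [0.5314, -0.2141, 0.0697]), (0.47, [0.5124, -0.3363, 0.0714])]
tray [(0.67, [0.4737, -0.2696, -0.002]), (0.6, [0.7285, -0.1019, 0.0032])]
0.6 280.3029756537421 198.91523895401264 1109
278 198
```

View pics/w3.png

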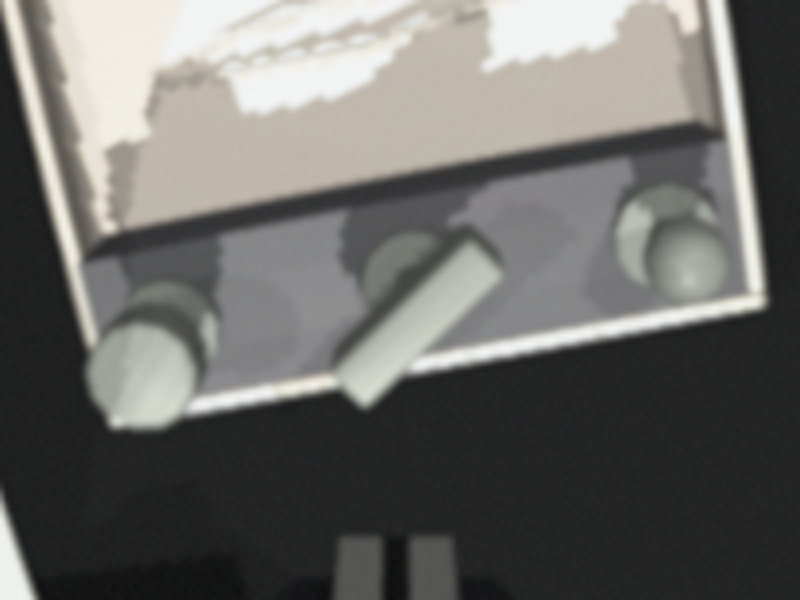

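```bash
python3 - <<'E'
from h import *
cp=arm.camera_params("wrist")
f=lambda u,v,z=.08: onz(cp,178+u/4,123+v/4,z)
a,b=f(481,256),f(354,392); print(a,b,np.linalg.norm(a-b),(a+b)/2,np.degrees(np.arctan2(*(a-b)[[1,0]])))
z=np.load("w3.npz"); p=z['p'];d=z['d']
# depth-based: points on the handle's top
E=z['E'];K=z['K']
V,U=np.mgrid[178:232,258:308]; P=[]
for v,u in zip(V.ravel(),U.ravel()):
    if d[v,u]>0:
        o,r=ray(cp,u,v); c=E[:3,:3].T@r; P.append(o+r*d[v,u]/-c[2])
P=np.array(P); T=P[(P[:,2]>.074)&(P[:,2]<.09)]; print(len(T),np.median(T[:,2]))
rc=cv2.minAreaRect((T[:,:2]*1000).astype('float32')); print(rc)
for k,(q) in {"knob":(145,375),"ball":(685,260)}.items(): print(k,f(*q))
from scipy.spatial.transform import Rotation as R
w=arm.observe()['tool_rot']; M=R.from_quat(np.r_[w[1:],w[0]]).as_matrix(); print(M[:,1],np.degrees(np.arctan2(M[1,1],M[0,1])))
E
```

```text
[ 0.51351781 -0.2487697   0.08      ] [ 0.53456415 -0.28406658  0.08      ] 0.041095237979370494 [ 0.52404098 -0.26641814  0.08      ] 120.80620299044901
732 0.08063249475267292
((523.5673217773438, -266.9847106933594), (12.586438179016113, 44.16360092163086), 27.99968147277832)
knob [ 0.5168631  -0.32700014  0.08      ]
ball [ 0.52750078 -0.20662726  0.08      ]
[3.01879256e-01 9.53345869e-01 7.53705431e-04] 72.42948423694003
```

```bash
python3 - <<'E'
from h import *
z=np.load("w3.npz"); cp=arm.camera_params("wrist"); s=arm.observe()
print(z['E']-cp['extrinsics'],cp['extrinsics'],s['position'],s['time'],s['joint_velocities'])
c0=dict(K=z['K'],E=0,extrinsics=z['E'])
for c in (c0,cp): print(onz(c,282.5,204,.08),proj(c,s['position']))
E
```

```text
[[ 0.00932199  0.00208234  0.00331957 -0.00194699]
 [-0.0030134   0.00757333  0.00686119 -0.00647839]
 [-0.00474878  0.00104256  0.00033267 -0.00076753]
 [ 0.          0.          0.          0.        ]] [[ 0.30229384 -0.90612634 -0.29589438  0.44406005]
 [ 0.95321425  0.28769186  0.09282239 -0.24648833]
 [ 0.00101759 -0.31011037  0.95070002  0.34826213]
 [ 0.          0.          0.          1.        ]] [ 0.51935575 -0.27096101  0.20562442] 6.2 [-0.00216844 -0.00594796  0.00470234 -0.00293932  0.0012944  -0.00034795
  0.00044897]
[ 0.52083706 -0.27435817  0.08      ] (np.float64(291.5564697786356), np.float64(273.0663888872467))
[ 0.52391467 -0.26604942  0.08      ] (np.float64(275.02167363977054), np.float64(272.2759325987384))
```

The arm was still settling when that picture was taken. The T-bar lies diagonally across the middle hole. I'll measure again now that it's at rest.

```bash
cat >> h.py <<'E'
def cloud(u0,u1,v0,v1,n="wrist"):
    cp=arm.camera_params(n); p,d=arm.snapshot(n); E=np.array(cp['extrinsics']); P=[]
    for v in range(v0,v1):
        for u in range(u0,u1):
            if d[v,u]>0:
                o,r=ray(cp,u,v); P.append(o+r*d[v,u]/-(E[:3,:3].T@r)[2])
    return cp,p,d,np.array(P)
E
python3 - <<'E'
from h import *
print(arm.observe()['position'])
for i in range(2):
    cp=arm.camera_params("wrist"); u,v=[int(x) for x in proj(cp,(.521,-.275,.08))]
    cp,p,d,P=cloud(u-27,u+27,v-27,v+27)
    T=P[(P[:,2]>.074)&(P[:,2]<.09)]
    print(len(T),np.median(T[:,2]),T[:,:2].mean(0),cv2.minAreaRect((T[:,:2]*1000).astype('float32')))
for t in ("tpin_grip","knobpin_grip","ballpin_grip"):
    print(t,[(round(r['p'],2),[round(float(x),4) for x in r['point']]) for r in arm.spot_point(t,"wrist")[:1]])
s=arm.observe();print(s['position'],s['tool_rot'])
E
```

```text
[ 0.51935575 -0.27096101  0.20562442]
713 0.07982537628249042 [ 0.51987094 -0.27480136] ((520.6704711914062, -275.1572570800781), (12.35097599029541, 43.444637298583984), 26.7698974609375)
714 0.07990311095919936 [ 0.51996857 -0.27500949] ((520.7633056640625, -275.36529541015625), (12.37545394897461, 43.92446517944336), 27.069015502929688)
tpin_grip [(0.67, [0.52, -0.2786, 0.0721])]
knobpin_grip [(0.58, [0.5121, -0.337, 0.0662])]
ballpin_grip [(0.77, [0.5335, -0.2118, 0.0692])]
[ 0.51924119 -0.27192822  0.20608656] [1.28332313e-04 1.53337711e-01 9.88173820e-01 1.78847341e-04]
```

>>> step_arm --deltas '[[[0.04,0,0,0,0,0,8.5],[0.04,0,0,0,0,0,8.5],[0.04,0,0,0,0,0,8.5],[0.04,0,0,0,0,0,8.5],[0.04,0,0,0,0,0,8.5],[0.04,0,0,0,0,0,8.5],[0.04,0,0,0,0,0,8.5],[0.04,0,0,0,0,0,8.5],[0.04,0,0,0,0,0,8.5],[0.04,0,0,0,0,0,8.5],[0.04,0,0,0,0,0,8.5],[0.04,0,0,0,0,0,8.5]]]'

```text
time: 7.65
position: [0.5086, -0.2677, 0.1697]
tool_rot: [-0.039, -0.409, 0.912, 0.018]
ft_force: [0.2, 0.3, -2.2]
grip_width: 0.0399
gripper_force: 0.0
```

>>> step_arm --deltas '[[[0.04,0,0,0,0,0,8.5],[0.04,0,0,0,0,0,8.5],[0.04,0,0,0,0,0,8.5],[0.04,0,0,0,0,0,7],[0.04,0,0,0,0,0,0],[0.04,0,0,0,0,0,0],[0.04,0,0,0,0,0,0]]]'

```text
time: 8.35
position: [0.5085, -0.2544, 0.154]
tool_rot: [-0.059, -0.584, 0.809, 0.017]
ft_force: [-0.3, 0.2, -0.6]
grip_width: 0.04
gripper_force: 0.0
```

```bash
python3 - <<'E'
from h import *
from scipy.spatial.transform import Rotation as R
s=arm.observe(); w=s['tool_rot']; M=R.from_quat(np.r_[w[1:],w[0]]).as_matrix()
print(s['position'],s['q'],s['grip_width'],np.degrees(np.arctan2(M[1,1],M[0,1])),M[:,2])
cp=arm.camera_params("wrist"); u,v=[int(x) for x in proj(cp,(.5207,-.2753,.08))]; print(u,v)
for i in range(2):
    cp,p,d,P=cloud(u-30,u+30,v-30,v+30)
    T=P[(P[:,2]>.074)&(P[:,2]<.09)]
    print(len(T),np.median(T[:,2]),T[:,:2].mean(0),cv2.minAreaRect((T[:,:2]*1000).astype('float32')))
print([(round(r['p'],2),r['point']) for r in arm.spot_point("tpin_grip","wrist")[:2]])
cv2.imwrite("pics/w4.png",p[:,:,::-1]); print(arm.observe()['position'])
E
```

```text
[ 0.50845296 -0.25440875  0.15399366] [ 1.29768416  0.84866888 -1.46914131  1.58743096  0.86250725  1.60630192
  2.60253827] 0.0400353930611645 161.4309832303363 [-0.11619762 -0.04152476 -0.9923577 ]
240 207
1049 0.07983761170847667 [ 0.52059807 -0.27626998] ((520.9283447265625, -275.48797607421875), (12.421884536743164, 43.41913604736328), 27.509536743164062)
1052 0.07985811747860908 [ 0.52054409 -0.27623224] ((520.7449951171875, -275.1211853027344), (12.380570411682129, 44.01533126831055), 26.606834411621094)
[(0.75, [0.5168, -0.279, 0.0693])]
[ 0.50832932 -0.25484478  0.15434718]
```

View pics/w4.png

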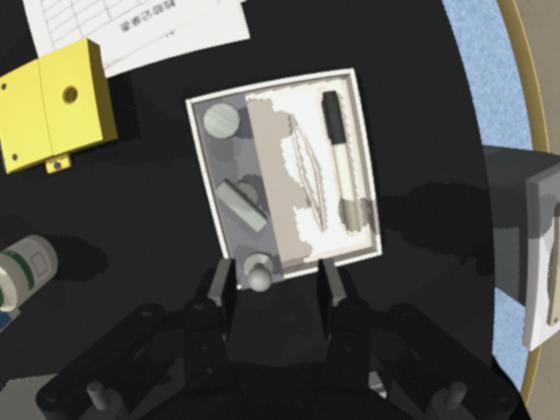

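The wrist ran into a joint limit turning that way, which tilted the tool. I'll turn back the other way; yaw 27° is reachable in that direction.

```bash
cat >> h.py <<'E'
from scipy.spatial.transform import Rotation as R
def turn(yaw):
    w=arm.observe()['tool_rot']; C=R.from_quat(np.r_[w[1:],w[0]])
    y=np.radians(yaw); Y=np.array([np.cos(y),np.sin(y),0]); Z=np.array([0,0,-1.]); X=np.cross(Y,Z)
    return (R.from_matrix(np.c_[X,Y,Z])*C.inv()).as_rotvec(degrees=True)
E
python3 -c "
from h import *
print(turn(27), turn(72.4),arm.observe()['position'])"
```

```text
[  -6.62530961   -6.21770527 -134.43678481] [ -3.23298589  -7.22140707 -89.12503458] [ 0.50832932 -0.25484478  0.15434718]
```

>>> step_arm --deltas '[[[0.04,0.001,-0.002,0.01,-0.41,-0.39,-8.4],[0.04,0.001,-0.002,0.01,-0.41,-0.39,-8.4],[0.04,0.001,-0.002,0.01,-0.41,-0.39,-8.4],[0.04,0.001,-0.002,0.01,-0.41,-0.39,-8.4],[0.04,0.001,-0.002,0.01,-0.41,-0.39,-8.4],[0.04,0.001,-0.002,0,-0.41,-0.39,-8.4],[0.04,0.001,-0.002,0,-0.41,-0.39,-8.4],[0.04,0.001,-0.002,0,-0.41,-0.39,-8.4],[0.04,0.001,-0.002,0,-0.41,-0.39,-8.4],[0.04,0.001,-0.002,0,-0.41,-0.39,-8.4],[0.04,0,0,0,-0.41,-0.39,-8.4],[0.04,0,0,0,-0.41,-0.39,-8.4]]]'

```text
time: 9.7
position: [0.5184, -0.2744, 0.2043]
tool_rot: [-0.016, 0.256, 0.967, 0.006]
ft_force: [-0.2, 0.4, 0.0]
grip_width: 0.0401
gripper_force: 0.0
```

>>> step_arm --deltas '[[[0.04,0,0,0,-0.41,-0.39,-8.4],[0.04,0,0,0,-0.41,-0.39,-8.4],[0.04,0,0,0,-0.41,-0.39,-8.4],[0.04,0,0,0,-0.41,-0.39,-8.4],[0.04,0,0,0,0,0,0],[0.04,0,0,0,0,0,0]]]'

```text
time: 10.3
position: [0.518, -0.2749, 0.2037]
tool_rot: [0.003, 0.52, 0.854, 0.001]
ft_force: [0.5, -0.3, -0.5]
grip_width: 0.0399
gripper_force: 0.0
```

```bash
python3 -c "
from h import *
s=arm.observe();print(turn(27),s['position'],s['q'],s['joint_velocities'],s['time'])"
```

```text
[ 0.10187359  0.2959316  -0.30901888] [ 0.51800772 -0.27487835  0.20368087] [ 1.27167761  0.49327057 -1.13555422  1.5675789   0.45460665  1.36738384
  0.56740162] [ 0.00651606  0.01975783  0.00260404 -0.00303601  0.00348498  0.00068582
  0.00657894] 10.3
```

>>> step_arm --deltas '[[[0.04,0.0027,-0.0004,-0.03,0.1,0.3,-0.3],[0.04,0,0,-0.04,0,0,0],[0.04,0,0,-0.03,0,0,0],[0.04,0,0,0,0,0,0],[0.04,0,0,0,0,0,0]]]'

```text
time: 10.8
position: [0.5207, -0.2757, 0.1035]
tool_rot: [-0.001, 0.524, 0.852, 0.001]
ft_force: [0.9, -0.2, 0.6]
grip_width: 0.0402
gripper_force: 0.0
```

```bash
python3 -c "
from h import *
s=arm.observe();print(turn(27),s['position'],s['time'])
cp=arm.camera_params('wrist'); u,v=[int(x) for x in proj(cp,(.5207,-.2753,.08))]; print(u,v)
cp,p,d,P=cloud(u-40,u+40,max(0,v-40),v+40)
T=P[(P[:,2]>.074)&(P[:,2]<.087)]; T=T[np.hypot(T[:,0]-.5207,T[:,1]+.2753)<.03]
print(len(T),np.median(T[:,2]),T[:,:2].mean(0),cv2.minAreaRect((T[:,:2]*1000).astype('float32')))
cv2.imwrite('pics/w5.png',p[:,:,::-1])"
```

```text
[-0.13092355 -0.02728074  0.17315457] [ 0.5207436  -0.27567576  0.10354416] 10.8
275 252
1481 0.07978517218135248 [ 0.5197019  -0.27358314] ((520.35986328125, -275.0368347167969), (11.920615196228027, 43.54034423828125), 26.825759887695312)
```

View pics/w5.png

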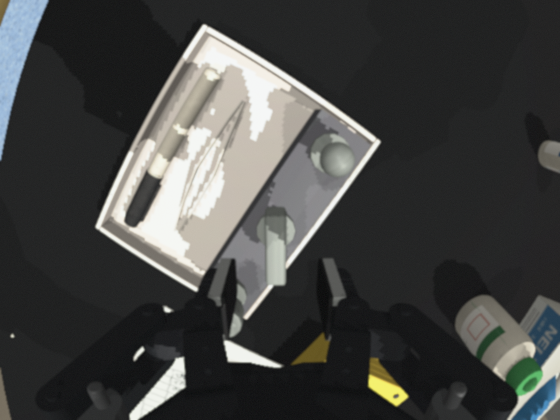

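The handle at (276,260) is centred between the fingers and aligned with them, and the neighbouring pins are clear. I'll go down and grip.

>>> step_arm --deltas '[[[0.035,-0.0002,0.0004,-0.02,0,0,0],[0.035,0,0,-0.02,0,0,0],[0.035,0,0,-0.0125,0,0,0],[0.035,0,0,0,0,0,0],[0.035,0,0,0,0,0,0],[0,0,0,0,0,0,0],[0,0,0,0,0,0,0],[0,0,0,0,0,0,0],[0,0,0,0,0,0,0],[0,0,0,0,0,0,0]]]' --squeeze 60

```text
time: 11.85
position: [0.5207, -0.2759, 0.0513]
tool_rot: [-0.0, 0.525, 0.851, 0.0]
ft_force: [-1.5, 0.9, 6.0]
grip_width: 0.0112
gripper_force: 59.0
```

>>> step_arm --deltas '[[[0,0,0,0.015,0,0,0],[0,0,0,0.03,0,0,0],[0,0,0,0.035,0,0,0],[0,0,0,0.03,0,0,0],[0,-0.002,0.033,0,0,0,0],[0,-0.003,0.04,0,0,0,0],[0,-0.003,0.04,0,0,0,0],[0,-0.003,0.04,0,0,0,0],[0,-0.003,0.04,0,0,0,0],[0,-0.003,0.04,0,0,0,0],[0,-0.003,0.033,0,0,0,0],[0,0,0,0,0,0,0]]]'

```text
time: 13.05
position: [0.4994, -0.0043, 0.1614]
tool_rot: [-0.0, 0.522, 0.853, 0.001]
ft_force: [0.3, 0.4, -0.6]
grip_width: 0.011
gripper_force: 59.0
```

>>> step_arm --deltas '[[[0,0,0,0,0,0,0],[0,0,0,0,0,0,0],[0,0,0,0,0,0,0]]]'

```text
time: 13.35
position: [0.5001, -0.0109, 0.1602]
tool_rot: [-0.001, 0.526, 0.851, 0.0]
ft_force: [0.9, -0.4, -1.1]
grip_width: 0.0109
gripper_force: 59.0
```

```bash
python3 - <<'E'
from h import *
s=arm.observe();print(turn(27),s['position'],s['q'],s['grip_width'],s['gripper_force'])
for t in ("tpin_tip","tpin_grip","base_hole","lid_edge","hinge"):
    pass
cp=arm.camera_params('wrist'); u,v=[int(x) for x in proj(cp,(.476,.0445,.04))]; print(u,v)
cp,p,d,P=cloud(u-75,u+75,max(0,v-75),v+75); print(arm.observe()['position'])
np.savez("w6.npz",p=p,d=d,K=cp['K'],E=cp['extrinsics'])
for t in ("tpin_tip","tpin_grip","base_hole","lid_edge","hinge"):
    print(t,[(round(r['p'],2),[round(float(x),4) for x in r['point']]) for r in arm.spot_point(t,"wrist")[:2]])
c=p[max(0,v-75):v+75,max(0,u-90):u+110];cv2.imwrite('pics/w6.png',cv2.resize(c[:,:,::-1],None,fx=4,fy=4,interpolation=cv2.INTER_CUBIC))
T=P[(P[:,2]>.030)&(P[:,2]<.055)]; A=np.c_[T[:,:2],np.ones(len(T))]; k=np.linalg.lstsq(A,T[:,2],rcond=None)[0]
for _ in range(3):
    g=abs(A@k-T[:,2])<.002; k=np.linalg.lstsq(A[g],T[g,2],rcond=None)[0]
print("plane",k,g.sum(),A[0,:2],k@[.476,.0445,1]); r=cv2.minAreaRect((T[g,:2]*1000).astype('float32')); print(r,cv2.boxPoints(r))
E
```

```text
[-0.08631057 -0.06416101  0.44153471] [ 0.50014555 -0.01091344  0.16016773] [ 1.02378284  0.35317419 -1.25749956  1.82944155  0.35597539  1.22119089
  0.12203914] 0.01088561089287955 59.04307723045349
279 131
[ 0.50010422 -0.01076095  0.16010411]
tpin_tip []
tpin_grip [(0.85, [0.4983, -0.0122, 0.1795]), (0.24, [0.4981, -0.0108, 0.1229])]
base_hole [(0.59, [0.4806, 0.0439, 0.0241])]
lid_edge [(0.55, [0.4539, 0.0484, 0.0416]), (0.26, [0.4992, -0.013, 0.1778])]
hinge [(0.57, [0.5656, 0.019, 0.0241])]
plane [-0.0392181  0.0085954  0.0583567] 11440 [0.46626815 0.09657198] 0.04007137992037424
((509.4434814453125, 37.931678771972656), (95.89109802246094, 111.43989562988281), 77.0127182006836) [[444.37384    3.734787]
 [552.9631   -21.309631]
 [574.5131    72.12857 ]
 [465.9239    97.17299 ]]
```

View pics/w6.png

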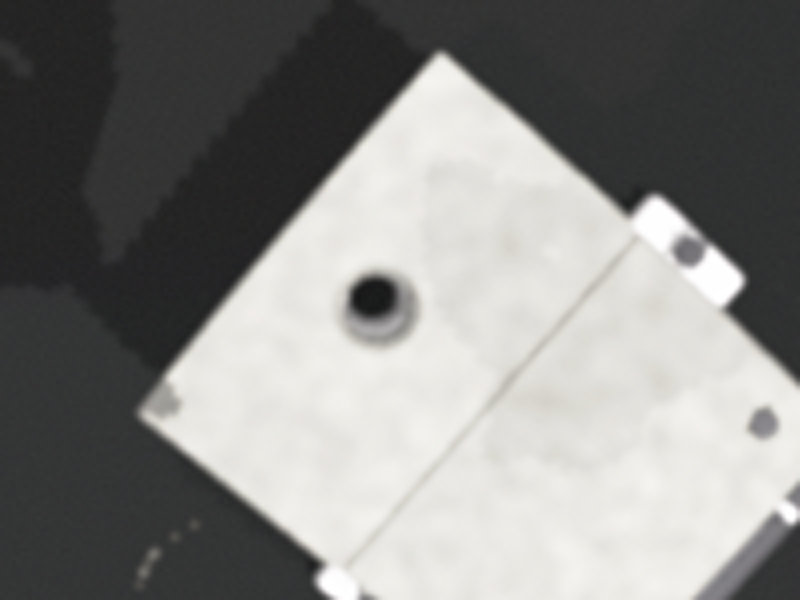

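```bash
python3 - <<'E'
from h import *
z=np.load("w6.npz"); c=dict(K=z['K'],extrinsics=z['E'])
f=lambda u,v,h: onz(c,189+u/4,56+v/4,h).round(4)
print("lid ring",f(379,308,.040),"base core",f(374,297,.025), f(374,297,.020))
print("ring w",f(342,308,.04),f(417,308,.04),f(379,270,.04),f(379,347,.04))
a,b=f(440,52,.0444),f(140,412,.0444); print("corners",a,b,np.linalg.norm(a-b),(a+b)/2)
p=z['p']; u,v=proj(c,(.4999,-.011,.12)); print(u,v,proj(c,(.4999,-.011,.179)),c['extrinsics'][:3,3])
E
```

```text
lid ring [0.4796 0.0452 0.04  ] base core [0.4784 0.0459 0.025 ] [0.4786 0.0457 0.02  ]
ring w [0.4729 0.0419 0.04  ] [0.4864 0.0486 0.04  ] [0.4761 0.0521 0.04  ] [0.4831 0.0381 0.04  ]
corners [0.4669 0.0965 0.0444] [0.4454 0.0055 0.0444] 0.0935053474406678 [0.45615 0.051   0.0444 ]
274.7465625474534 241.49276118528672 (np.float64(274.1072292270338), np.float64(293.7161665083742)) [0.46527972 0.06071014 0.30289642]
```

```bash
python3 - <<'E'
from h import *
cp,p,d,P=cloud(240,310,215,300); s=arm.observe(); t=s['position']; print(t)
Q=P[(P[:,2]>.11)&(P[:,2]<.2)&(np.hypot(P[:,0]-t[0],P[:,1]-t[1])<.03)]
y=np.radians(27); X=np.array([-np.sin(y),np.cos(y)]); Y=np.array([np.cos(y),np.sin(y)])
for a in np.arange(.114,.195,.005):
    S=Q[(Q[:,2]>=a)&(Q[:,2]<a+.005)]
    if len(S)>3:
        x=(S[:,:2]-t[:2])@X; yy=(S[:,:2]-t[:2])@Y; print(round(a,3),len(S),"X %.4f %.4f  Y %.4f %.4f"%(x.min(),x.max(),yy.min(),yy.max()))
u,v=275,250
c=p[190:310,195:355]; cv2.imwrite('pics/w7.png',cv2.resize(c[:,:,::-1],None,fx=5,fy=5,interpolation=cv2.INTER_CUBIC))
E
```

```text
[ 0.4999666  -0.00988017  0.16002572]
0.124 37 X 0.0034 0.0058  Y -0.0036 0.0047
0.129 11 X 0.0049 0.0061  Y -0.0012 0.0035
0.149 63 X 0.0054 0.0118  Y -0.0108 0.0126
0.154 70 X 0.0067 0.0115  Y -0.0100 0.0117
0.159 8 X 0.0103 0.0111  Y -0.0108 0.0131
0.164 147 X 0.0066 0.0119  Y -0.0164 0.0162
0.169 273 X 0.0062 0.0231  Y -0.0161 0.0160
0.174 353 X 0.0063 0.0230  Y -0.0157 0.0156
0.179 358 X 0.0062 0.0231  Y -0.0151 0.0151
0.184 1250 X 0.0026 0.0230  Y -0.0146 0.0147
0.189 544 X 0.0038 0.0226  Y -0.0141 0.0142
0.194 245 X 0.0081 0.0122  Y -0.0129 0.0132
```

View pics/w7.png

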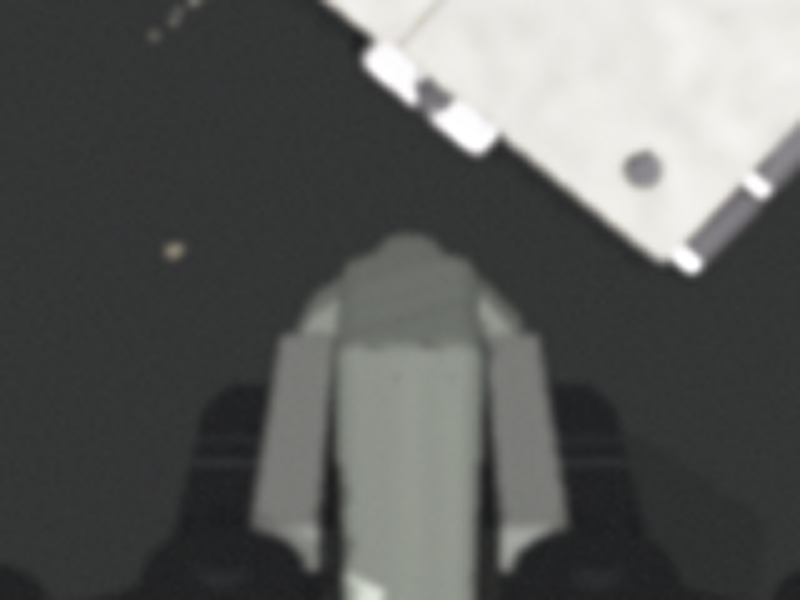

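The pin is upright and centred in the fingers, with its tip at about (405,240) in the crop. Next I'll move it above the hole.

>>> step_arm --deltas '[[[0,-0.01,0.028,0,0,0,0],[0,-0.0109,0.0271,-0.02,0,0,0],[0,0,0,-0.03,0,0,0],[0,0,0,-0.01,0,0,0],[0,0,0,0,0,0,0],[0,0,0,0,0,0,0],[0,0,0,0,0,0,0],[0,0,0,0,0,0,0],[0,0,0,0,0,0,0]]]'

```text
time: 14.6
position: [0.4795, 0.0452, 0.1006]
tool_rot: [-0.001, 0.525, 0.851, 0.001]
ft_force: [-0.5, -1.2, -0.4]
grip_width: 0.0112
gripper_force: 59.0
```

```bash
python3 - <<'E'
from h import *
s=arm.observe(); t=s['position']; print(t,s['ft_force'],turn(27))
p,d=arm.snapshot('wrist'); cp=arm.camera_params('wrist'); print(proj(cp,(.4788,.0452,.04)),proj(cp,t-[0.0003,-.0006,.0393]),arm.observe()['position'])
c=p[170:290,195:355]; cv2.imwrite('pics/w8.png',cv2.resize(c[:,:,::-1],None,fx=5,fy=5,interpolation=cv2.INTER_CUBIC))
E
```

```text
[0.47946688 0.04517326 0.10057222] [-0.53532562 -1.20053336 -0.41039821] [-0.08497533 -0.01549957  0.36326336]
(np.float64(274.423170923397), np.float64(229.0644741487982)) (np.float64(275.19741939706233), np.float64(241.23701436057834)) [0.47939519 0.04522139 0.10046793]
```

View pics/w8.png

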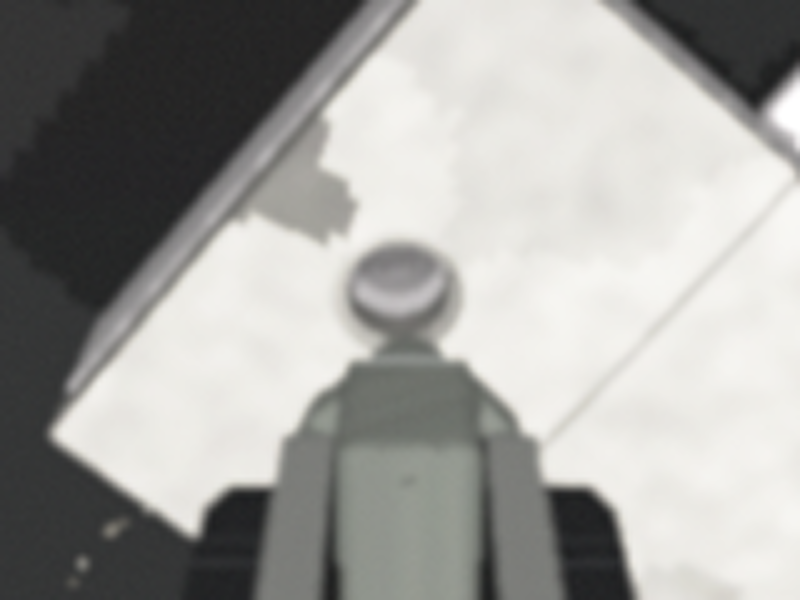

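The hole at crop (400,293) lines up with the tip's path, within 1 px of the prediction. I'll insert.

>>> step_arm --deltas '[[[0,-0.0003,-0.0006,-0.008,0,0,0],[0,0,0,-0.008,0,0,0],[0,0,0,-0.006,0,0,0],[0,0,0,-0.006,0,0,0],[0,0,0,0,0,0,0]]]'

```text
time: 15.15
position: [0.4782, 0.0449, 0.0711]
tool_rot: [-0.002, 0.525, 0.851, 0.0]
ft_force: [0.1, -0.4, -1.1]
grip_width: 0.0109
gripper_force: 59.0
```

>>> step_arm --deltas '[[[0,0,0,-0.005,0,0,0],[0,0,0,-0.005,0,0,0],[0,0,0,-0.005,0,0,0],[0,0,0,0,0,0,0],[0,0,0,0,0,0,0]]]'

```text
time: 15.65
position: [0.4788, 0.0449, 0.057]
tool_rot: [-0.001, 0.525, 0.851, 0.0]
ft_force: [0.2, -0.0, -1.1]
grip_width: 0.0112
gripper_force: 59.0
```

>>> step_arm --deltas '[[[0,0,0,-0.004,0,0,0],[0,0,0,-0.003,0,0,0],[0,0,0,-0.0025,0,0,0],[0,0,0,-0.001,0,0,0],[0,0,0,0,0,0,0],[0,0,0,0,0,0,0]]]'

```text
time: 16.25
position: [0.4786, 0.0449, 0.047]
tool_rot: [-0.001, 0.525, 0.851, -0.0]
ft_force: [-6.6, -0.6, 13.0]
grip_width: 0.0109
gripper_force: 61.4
```

>>> step_arm --deltas '[[[0,0,0,-0.001,0,0,0],[0,0,0,0,0,0,0],[0,0,0,0,0,0,0],[0,0,0,0,0,0,0]]]'

```text
time: 16.65
position: [0.4787, 0.0449, 0.0467]
tool_rot: [-0.001, 0.525, 0.851, -0.0]
ft_force: [-11.5, -2.3, 26.2]
grip_width: 0.0113
gripper_force: 63.3
```

```bash
python3 - <<'E'
from h import *
s=arm.observe(); print(s['position'],s['ft_force'],s['gripper_force'],s['torque'],turn(27))
cp,p,d,P=cloud(150,420,100,330); t=s['position']
x=np.array([.974,-.225]);yv=np.array([.225,.974]); r=P[:,:2]-[.4788,.0452]; a=r@x;b=r@yv
g=(a>-.02)&(a<.09)&(abs(b)<.045)&(P[:,2]>.028)&(P[:,2]<.046)
A=np.c_[a,b,np.ones(len(a))][g]; z=P[g,2]
k=np.linalg.lstsq(A,z,rcond=None)[0]
for _ in range(4):
    m=abs(A@k-z)<.0015; k=np.linalg.lstsq(A[m],z[m],rcond=None)[0]
print("slope,.,z at hole",k,m.sum())
print([(round(q['p'],2),q['point']) for q in arm.spot_point("lid_edge","wrist")[:1]])
E
```

```text
[0.47871404 0.0449432  0.04674735] [-11.47418702  -2.33970284  26.21058433] 63.314058780670166 [-0.53748459  2.56827946 -0.00843633] [-0.0088276  -0.09626184  0.31932435]
slope,.,z at hole [0.00275704 0.00058272 0.0357056 ] 12245
[(0.69, [0.4495, 0.0482, 0.0356])]
```

The lid is flat (slope about 0.003 rad), the pin is fully seated and pushing with about 26 N, and the grip is firm. Handing in.

```bash
python3 -c "
from bench import arm
print(arm.job_done())
s=arm.observe();print(s['time'],s['position'],s['ft_force'],s['gripper_force'])"
```

```text
the job is handed in; nothing more can be done
None
the job is handed in; nothing more can be done
```

I handed the job in, and no verdict came back. The last readings showed the T-pin still gripped (63 N) and seated through both holes, pushing down at about 26 N with the lid shut to about 0.003 rad.

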